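Hang the washed board on the swing-out arm of the drying stand

TASK

The arm of the drying stand is folded away. Swing it out until it stops, pointing straight out from the stand's back panel, then lift the brown wooden board out of the plate rack and hang it by its hole on the arm, so that it hangs freely behind the arm's end knob. Leave the arm out, and leave the green board in the rack and the other things where they are.

Things in the scene. Friction and masses are not known exactly. Their poses are not given: they have to be found in the camera images.
- stand: drying stand, fixed: pale wooden base 18 mm high with a white drip tray (rim 30 mm up) and an upright pale back panel, top 232 mm up. Origin on the worktop; x points through the panel to its back, y to its left, z up. Panel: x 46 to 64, y -55 to 55 mm. Base: x -137 to 67, y -86 to 86 mm. Hinge axis of the swing arm at x 26, y -20 mm, arm 205 mm up
- swing_arm (a joint): hinge of the arm, vertical axis, rad: 0 = folded along the stand's +y, parallel to the panel, the end 74 mm beyond the panel's edge (finger room only there; the gap to the panel is 15 mm). Grows as the arm swings out, anticlockwise from above, to a stop at 1.571 = along the stand's -x. Stays where left; 1 N at the knob moves it
- hinge_point (a point): point on the hinge axis at the height of the arm's axis, 205 mm above the worktop; x along the arm from hinge to knob, z up. The arm is a round steel bar, 10 mm in diameter, from here to the knob
- knob_point (a point): centre of the dark wooden knob that ends the arm, 141 mm from the hinge axis; knob 18 mm in diameter, 16 mm long (133 to 149 mm from the hinge axis); same axes as hinge_point
- plate_rack: white wire plate rack, fixed while you work, 176 x 130 mm, 73 mm high; origin on the worktop under its middle; its wire arches span y and stand 20 mm apart in x, so boards stand in slots across its x axis; boards rest 21 mm above the worktop, and one is clear of the arches when raised 55 mm
- board: brown wooden board, 12 mm thick (x) x 120 mm wide (y) x 180 mm tall (z), 0.2 kg, standing upright in one slot of the rack; origin at the centre of its lower edge. Round hole of 28 mm diameter right through along x, centred 140 mm above the lower edge and 40 mm below the top edge
- board_hole (a point): centre of the hole of the wooden board, same axes as the board
- green_board: pale green plastic board without hole, 12 mm thick (x) x 140 mm wide (y) x 105 mm tall (z), standing in another slot of the rack, 80 mm from the wooden board; origin at the centre of its lower edge. Stays there
- mug: dark stoneware mug, 92 mm across, 94 mm tall, on the worktop right of the stand, nearer the robot; origin at the underside. Stays there
- tin: short round tin, 86 mm in diameter, 40 mm tall, on the worktop beside the stand, on its right; origin at the centre of its underside. Stays there
There are look-alikes about, which are no part of the job. What is shaped like the board but yellow is not meant.

How it is judged:
On the way, in this order (a step that is already met when the one before it is completed fails the run):
1. the arm is swung out, within 10 degrees of its stop, while the wooden board is still in the rack (value of joint swing_arm above 1.4 rad and height (world z) of board below 0.05 m), for 0.2 s.
2. the wooden board is lifted upright out of the rack (height (world z) of board above 0.075 m and angle between board's own z axis and vertical below 0.5 rad), for 0.1 s.
At the end, for the whole second after the job is handed in: Arm within 12 degrees of its outward stop; wooden board hanging on it by its hole, carried by it: hole centre between hinge and knob, within 12 mm sideways and 3 to 16 mm below the arm axis, upright within 17 degrees, slower than 0.12 m/s; green board within 40 mm of its start, upright likewise (value of joint swing_arm above 1.35 rad and x of board_hole in the frame of knob_point between -0.13 and -0.01 m and y of board_hole in the frame of knob_point between -0.012 and 0.012 m and z of board_hole in the frame of knob_point between -0.016 and -0.003 m and contact force between board and swing_arm above 0.5 N and angle between each of board, green_board's own z axis and vertical below 0.3 rad and linear speed of board below 0.12 m/s and distance of green_board from where it was at the start of the episode below 0.04 m); the robot touches nothing.
It fails at once if the green board is dragged more than 40 mm or tipped (distance of green_board from where it was at the start of the episode above 0.04 m or angle between green_board's own z axis and vertical above 0.5 rad).
It fails at once if the mug or the tin is pushed more than 40 mm or tipped over (distance of any of mug, tin from where it was at the start of the episode above 0.04 m or angle between any of mug, tin's own z axis and vertical above 0.5 rad).
It also fails if it takes over 58 s, if anything falls off the work surface, if the arm or the gripper's body presses on something with over 40 N, if the wrist force passes 120 N, or if a joint passes its speed limit or range.

ROBOT

A 6-joint arm with a two-finger parallel gripper is mounted at the origin on a cart in front of the work surface, level with it; the furniture and walls round the work are solid. World frame = base frame: x ahead of the robot, y to its left, z up, the work surface at z = 0. Lengths are in m, angles in rad, forces in N, time in s.
With the tool pointing down it reaches from about 0.4 to 0.825 m from the base axis. Payload 7 kg.
Tool frame: the origin (TCP) lies at the very end of the fingers, on their centre line; the grasp point (between the pads) lies 19 mm behind it (arm.grasp_offset is the distance from the TCP to the grasp point, in m); z points along the fingers, y is the line along which they close (so a half turn about z gives the same grasp; the last joint's range is limited). The gripper opens to 88 mm and grips with 3 to 60 N. Pads are 19 mm wide; open, the fingers measure 130 mm over their backs; the gripper's body (78 mm by 193 mm) begins 47 mm behind the grasp point.
Start: joints at [-0.987, 0.359, 0.012, 0, -1.224, -0.288], TCP at [0.197, -0.646, 0.227] pointing down, gripper open.
Joint ranges: [-3.07, 3.07], [-1.43, 2.12], [-1.02, 1.25], [-3.03, 1.67], [-3.05, -0], [-3.03, 3.03]. Speed limits (rad/s): [2.39, 2.39, 3.01, 3.14, 3.14, 3.14].

INTERFACE

Orientations are given as [roll, pitch, yaw] about the fixed x, y, z axes, in that order (R = Rz(yaw) Ry(pitch) Rx(roll)).
In Python, from station import get_state, cams, arm, nets gives the robot as it stands.
- The arm moves only by the shell command python3 -m creep 'ROWS' [FORCE]. ROWS is a JSON object of lists of equal length, an entry for each row: "translation": the shift along the world's x, y, z in mm, a list of three; "spin": the turn about the world's z in rad; "gripper": the opening, from 0 (shut) to 1 (fully open). In form: {"translation": [[dx, dy, dz], ...], "spin": [spin, ...], "gripper": [gripper, ...]}. A call has 1 to 8 rows; each row shifts and turns the commanded pose from where the row before left it; what a row does not reach is not made up. A row lasts 1/10 s, in which the tool goes at most 50 mm and 8.59 degrees, less where a joint would pass 70% of its speed; a pose out of reach is approached as far as the arm can. A call is refused whole if a number of a shift passes 50 or a number of a turn 0.15, either way. A call with a gripper value outside its range is refused whole. The fingers move at their own pace and stop on an object; FORCE is the grip in N (left out, the last holds). Time passes only in rows, so rows that do not move let the fingers close. It gives the time, the measured TCP pose, the force, the opening and the grip force at its end, in the units of the state.
- get_state(): the state, without advancing time (a new reading comes with each control period).
- cams.grab_frame(name): name is "scene" or "top"; returns a dict with "img" (400x640x3 uint8, red, green, blue), "mtx" (3x3 intrinsics, pixels), "D" ([k1, k2, p1, p2, k3] as OpenCV has them; the pictures are not rectified), "R" (3x3) and "t" (3): a world point X has camera coordinates R X + t. Camera axes: x right, y down, z forward; pixel columns grow to the right and rows downward; lengths in m; the calibration is good to about 2 mm. A picture is of the moment at which its call begins. There is no depth.
- arm.job_done(): hands the job in; it is judged then, once.
Trained networks look in the newest picture that a camera, given by its name, has taken for a name from the list of things; names that differ only in an ending like _2 or _b are one class to them, and where a whole thing is asked for, a point or a joint stands for the part that bears it (a point fixed in the world has none). Each returns a list of dicts, best first, with "confidence" (0 to 1); they miss things now and then, are a little off and sometimes report something else, mostly with a low value. They report only what shows in the picture. A call takes as long as a camera call. They do not tell look-alikes from the thing itself.
- nets.search_frame(camera, label): "centre" ([x, y, z] in m, in world coordinates, good to about 4 mm: the middle of the surface that is visible of it).
- nets.pinpoint(camera, label): "centre" ([x, y, z] in m, in world coordinates, good to about 4 mm: a listed point, or the origin of a listed thing).
The state is a dict: "t": time; "q": joint angles; "qd": joint speeds; "joint_efforts": joint torques, N m; "eef_pos": TCP position; "ee_rot": TCP orientation; "force": force on the tool from outside, world axes, zero at the start; "moment": the same for the moment, N m; "width": finger opening in m; "gripper_force": force on a finger pad.
Only numpy, scipy, OpenCV 4.12 (cv2) and the standard library are available. Lean on these libraries where they do the work, as an engineer would, in place of code of your own. Each camera call takes 0.05 s, during which the arm holds its last target. There are 200 camera calls.

## Working session

There is one attempt and no reset: what is moved stays moved. The work goes in short steps, Python scripts to look and compute and a shell command to move; the robot and the scene stay as the last step left them, time stands still between calls to the robot, and variables do not carry over. Pictures are saved under pics/ and viewed, at most 10 in all, crops included, and the job is handed in when it is done.

```bash
mkdir -p pics
cat > h.py <<'E'
from station import get_state, cams, arm, nets
import numpy as np, cv2
def proj(f,X):
    return cv2.projectPoints(np.float64(X).reshape(-1,3),cv2.Rodrigues(f['R'])[0],np.float64(f['t']),np.float64(f['mtx']),np.float64(f['D']))[0][:,0]
def ray(f,p):
    u=cv2.undistortPoints(np.float64([[p]]),np.float64(f['mtx']),np.float64(f['D']))[0,0]
    d=f['R'].T@np.array([u[0],u[1],1]); return -f['R'].T@f['t'], d/np.linalg.norm(d)
def tri(fs,ps):
    A=np.zeros((3,3));b=np.zeros(3)
    for f,p in zip(fs,ps):
        o,d=ray(f,p);M=np.eye(3)-np.outer(d,d);A+=M;b+=M@o
    return np.linalg.solve(A,b)
def onz(f,p,z):
    o,d=ray(f,p);return o+d*(z-o[2])/d[2]
def onplane(f,p,q,n):
    o,d=ray(f,p);return o+d*np.dot(q-o,n)/np.dot(d,n)
def save(f,name,crop=None,s=1):
    i=f['img']
    if crop: i=i[crop[1]:crop[3],crop[0]:crop[2]]
    cv2.imwrite('pics/'+name,cv2.resize(i[:,:,::-1],None,fx=s,fy=s,interpolation=cv2.INTER_CUBIC))
E
python3 - <<'E'
from h import *
np.set_printoptions(precision=4,suppress=True)
F={c:cams.grab_frame(c) for c in('scene','top')}
for c,f in F.items():
    save(f,c+'0.png',s=1.25); print(c,-f['R'].T@f['t'])
for c in F:
  for l in ['stand','swing_arm','hinge_point','knob_point','plate_rack','board','board_hole','green_board','mug','tin']:
    print(c,l,*[(np.round(r['centre'],4).tolist(),round(r['confidence'],2),proj(F[c],r['centre'])[0].round().tolist()) for r in nets.pinpoint(c,l)])
E
```

```text
scene [-0.2784  0.5622  0.7961]
top [0.3511 0.067  1.5442]
scene stand ([0.6067, 0.1221, 0.0025], 0.69, [294.0, 235.0])Traceback (most recent call last):
  File "<stdin>", line 8, in <module>
ValueError: it knows: board, board_hole, green_board, hinge_point, knob_point, mug, plate_rack, stand, tin
```

Run:
```python
from h import *
F={c:cams.grab_frame(c) for c in('scene','top')}
for c in F:
  for l in ['stand','hinge_point','knob_point','plate_rack','board','board_hole','green_board','mug','tin']:
    print(c,l,*[(np.round(r['centre'],4).tolist(),round(r['confidence'],2),(proj(F[c],r['centre'])[0]*1.25).round().tolist()) for r in nets.pinpoint(c,l)])
```

```text
scene stand ([0.6062, 0.1195, 0.0006], 0.7, [368.0, 294.0])
scene hinge_point
scene knob_point ([0.5487, -0.1387, 0.0021], 0.62, [472.0, 271.0]) ([0.5777, 0.2378, 0.2084], 0.58, [319.0, 240.0])
scene plate_rack ([0.5243, 0.3438, -0.002], 0.84, [291.0, 353.0]) ([0.5651, 0.3312, 0.022], 0.64, [288.0, 330.0])
scene board ([0.5637, 0.3334, 0.0243], 0.96, [287.0, 330.0]) ([0.3883, -0.0556, 0.001], 0.96, [486.0, 320.0])
scene board_hole ([0.3879, -0.0523, 0.1401], 0.81, [491.0, 270.0]) ([0.5659, 0.334, 0.1626], 0.55, [278.0, 277.0]) ([0.6348, 0.1089, 0.2047], 0.42, [363.0, 212.0]) ([0.5618, 0.3285, 0.0203], 0.21, [290.0, 331.0])
scene green_board ([0.4907, 0.3518, 0.0242], 0.74, [292.0, 355.0]) ([0.6077, 0.1194, 0.0003], 0.66, [368.0, 294.0])
scene mug ([0.5772, 0.2354, 0.2096], 0.28, [320.0, 239.0])
scene tin ([0.5489, -0.1419, 0.0001], 0.63, [472.0, 271.0]) ([0.5652, 0.3326, 0.0212], 0.58, [287.0, 331.0])
top stand ([0.607, 0.1236, 0.0019], 0.81, [381.0, 222.0])
top hinge_point ([0.6322, 0.1034, 0.2034], 0.46, [387.0, 198.0])
top knob_point ([0.5804, 0.2337, 0.2077], 0.44, [331.0, 218.0])
top plate_rack ([0.5195, 0.3424, -0.0028], 0.82, [300.0, 254.0])
top board ([0.561, 0.331, 0.0175], 0.78, [303.0, 237.0]) ([0.3846, -0.0572, 0.0028], 0.71, [448.0, 305.0]) ([0.6064, 0.1228, 0.0019], 0.63, [382.0, 222.0])
top board_hole ([0.5629, 0.3288, 0.1603], 0.8, [294.0, 229.0]) ([0.3874, -0.0565, 0.1365], 0.57, [452.0, 303.0])
top green_board ([0.4838, 0.3483, 0.0243], 0.63, [295.0, 266.0])
top mug ([0.396, -0.2251, -0.0018], 0.9, [511.0, 302.0])
top tin ([0.5493, -0.1395, 0.0023], 0.97, [479.0, 244.0])
```

View pics/scene0.png

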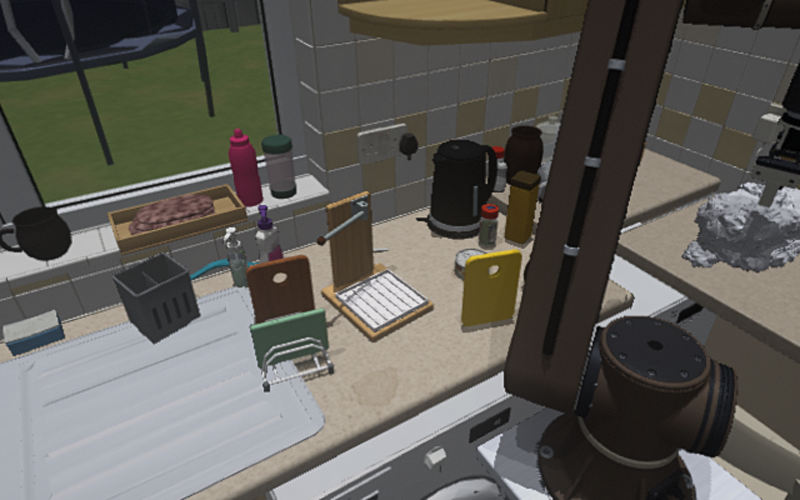

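View pics/top0.png

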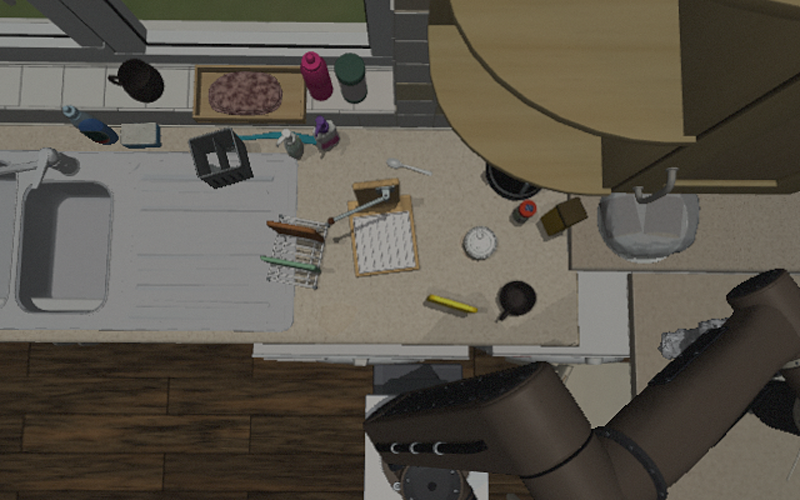

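The scene view shows the brown board in the rack behind the green one at about (280,290), with its hole at (278,277). The stand is at (370,270), with its arm's knob at (320,240). In the top view the board is at (295,229), the knob at (331,219) and the hinge at (387,197).

Candidates for the board are the brown one at scene (280,290) / top (295,229), and the yellow one at scene (490,288) / top (450,302). I choose the brown one because it stands in the rack.

Run:
```python
from h import *
F={c:cams.grab_frame(c) for c in('scene','top')}
save(F['top'],'topc.png',(205,135,345,225),5)
save(F['scene'],'scenec.png',(190,150,350,270),5)
s=get_state();print(s['eef_pos'],s['ee_rot'],s['width'],arm.grasp_offset)
```

```text
[ 0.19672844 -0.64567415  0.22654588] [ 3.14156068e+00 -1.61538778e-05 -2.84579428e+00] 0.08716791670459882 0.0188
```

View pics/topc.png

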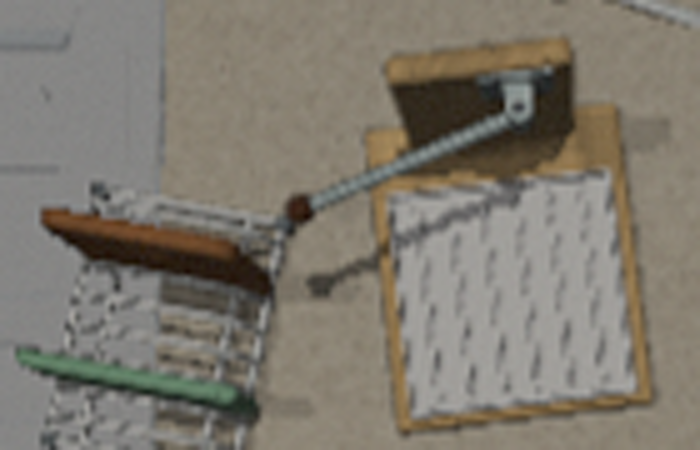

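View pics/scenec.png

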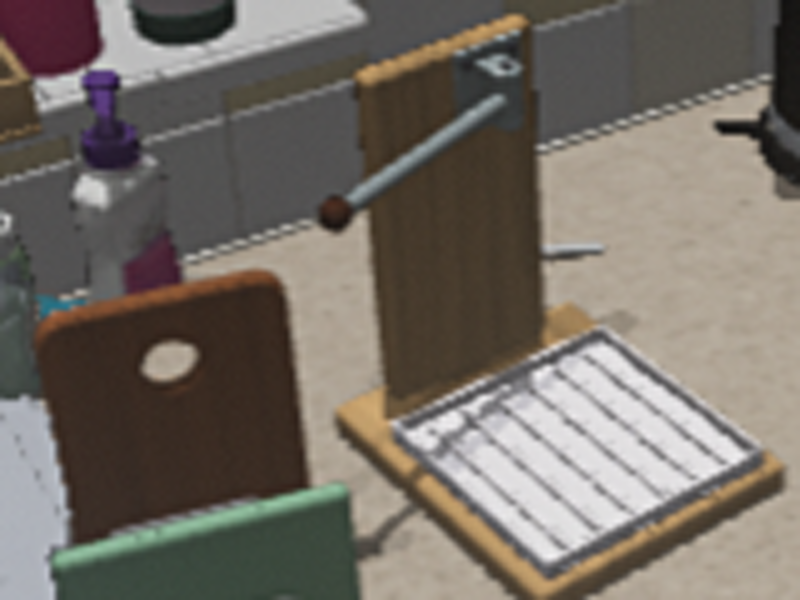

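The crops show the brown board with a hole, so the choice is right: hole at scene crop (171,361), top edge at top crop (42,217)–(240,246). The arm is only partly folded, with the hinge at (518,108) and the knob at (299,208) in the top crop.

Run:
```python
from h import *
from scipy.optimize import least_squares
np.set_printoptions(precision=4,suppress=True)
T=cams.grab_frame('top');S=cams.grab_frame('scene')
tp=lambda a:np.array([205,135])+(np.array(a)-2)/5
sp=lambda a:np.array([190,150])+(np.array(a)-2)/5
def fit(obs,x0):
    def r(p):
        c,s=np.cos(p[2]),np.sin(p[2]);R=np.array([[c,-s,0],[s,c,0],[0,0,1]])
        return np.concatenate([proj(f,R@np.array(X)/1000+[p[0],p[1],0])[0]-px for f,X,px in obs])
    o=least_squares(r,x0,loss='soft_l1');print(o.x);print(r(o.x).reshape(-1,2).round(1).tolist());return o.x
st=[(T,(-137,86,18),tp((403,430))),(T,(-137,-86,18),tp((650,400))),(T,(67,-86,18),tp((617,105))),(T,(67,86,18),tp((368,130))),
(T,(64,55,232),tp((388,58))),(T,(64,-55,232),tp((568,40))),(T,(46,-55,232),tp((574,65))),(T,(46,55,232),tp((392,82))),(T,(26,-20,205),tp((518,106))),
(S,(46,55,232),sp((362,82))),(S,(46,-55,232),sp((527,28))),(S,(-137,-86,18),sp((782,465))),(S,(67,86,18),sp((340,410)))]
p=fit(st,[.607,.122,.08])
bd=[(T,(0,60,201),tp((45,216))),(T,(0,-60,201),tp((238,248))),(S,(0,0,161),sp((171,361))),(S,(-6,60,190),sp((38,345))),(S,(-6,-60,190),sp((286,288)))]
b=fit(bd,[.563,.33,-.25])
print('hole tri z check: top edge mid', tri([T,S],[tp((141,232)),sp((163,296))]))
k=tri([T,S],[tp((299,208)),sp((335,212))]);h=tri([T,S],[tp((518,108)),sp((500,98))]);print('knob',k,'hinge',h)
c,s=np.cos(p[2]),np.sin(p[2]);R=np.array([[c,-s],[s,c]])
H=p[:2]+R@[.026,-.020];print('H',H)
d=k[:2]-H;print('len',np.hypot(*d),'joint',np.arctan2(d[1],d[0])-np.pi/2-p[2]);print('knob out',H+R@[-.141,0])
```

```text
[0.6057 0.1234 0.1219]
[[-1.5, 0.1], [0.6, 0.3], [0.2, -0.7], [-0.8, -0.1], [-1.1, -0.7], [0.6, -1.3], [0.1, -0.2], [-1.2, 0.6], [0.3, 1.6], [0.6, 0.4], [1.7, -1.3], [0.9, 0.1], [-2.0, -0.3]]
[ 0.564   0.3302 -0.1568]
[[-1.3, -0.8], [0.2, -0.5], [0.2, -0.1], [0.1, 0.7], [0.8, 0.6]]
hole tri z check: top edge mid [0.5624 0.3294 0.2002]
knob [0.5757 0.2348 0.208 ] hinge [0.638  0.1082 0.2037]
H [0.634  0.1067]
len 0.14065223189648818 joint 0.3048005781832456
knob out [0.494  0.0896]
```

```bash
python3 -m creep '{"translation":[[0,0,40],[0,0,40],[20,30,0],[20,30,0],[20,30,0],[20,30,0],[20,30,0],[20,30,0]],"spin":[0.14,0.14,0.14,0.14,0.14,0.14,0.14,0.14],"gripper":[0,0,0,0,0,0,0,0]}' 20
python3 -m creep '{"translation":[[20,35,0],[20,35,0],[20,35,0],[20,35,0],[20,35,0],[20,35,0],[10,40,0],[10,40,0]],"spin":[0,0,0,0,0,0,0,0],"gripper":[0,0,0,0,0,0,0,0]}'
```

```text
t: 2.15
eef_pos: [0.3173, -0.4644, 0.3068]
ee_rot: [-3.141, -0.0, -1.72]
force: [0.2, -0.6, -0.7]
width: 0.0295
gripper_force: 0.0
t: 2.95
eef_pos: [0.4571, -0.1741, 0.3067]
ee_rot: [-3.141, 0.0, -1.726]
force: [0.3, -0.2, 0.0]
width: 0.0003
gripper_force: 0.0
```

```bash
cat > push.py <<'E'
from h import *
np.set_printoptions(precision=4,suppress=True)
H=np.array([.6345,.1065]);ps=.122
def e(a):return np.array([np.cos(a),np.sin(a)])
y=-.157
for j in list(np.linspace(.3,1.57,9)):
    u=e(np.pi/2+ps+j);n=np.array([u[1],-u[0]])
    d=.005+.021*abs(n@e(y))+.011*abs(n@e(y+np.pi/2))
    print(round(j,2),H+u*.108+n*d)
E
python3 push.py
```

```text
0.3 [0.6164 0.2167]
0.46 [0.5986 0.2121]
0.62 [0.5814 0.2043]
0.78 [0.5655 0.1933]
0.94 [0.5516 0.1793]
1.09 [0.5402 0.1627]
1.25 [0.5319 0.1441]
1.41 [0.5273 0.129 ]
1.57 [0.5247 0.1146]
```

```bash
python3 -m creep '{"translation":[[18,40,0],[18,40,0],[18,40,0],[18,40,0],[18,40,0],[18,40,0],[18,40,0],[18,40,0]],"spin":[0,0,0,0,0,0,0,0],"gripper":[0,0,0,0,0,0,0,0]}'
python3 -m creep '{"translation":[[18,40,0],[17,42,0],[0,0,0],[0,0,-30],[0,0,-30],[0,0,-30],[0,0,-30],[0,0,0]],"spin":[0,0,0,0,0,0,0,0],"gripper":[0,0,0,0,0,0,0,0]}'
```

```text
t: 3.75
eef_pos: [0.6012, 0.1462, 0.3068]
ee_rot: [-3.141, 0.0, -1.726]
force: [-0.3, -0.4, -0.3]
width: 0.0003
gripper_force: 0.0
t: 4.55
eef_pos: [0.6333, 0.225, 0.1819]
ee_rot: [3.135, -0.005, -1.726]
force: [0.1, -0.5, -0.6]
width: 0.0007
gripper_force: 0.0
```

```bash
python3 -m creep '{"translation":[[-9,-4,0],[-9,-4,0],[-9,-3,0],[-9,-3,0],[-8,-4,0],[-8,-4,0],[-8,-5,0],[-8,-5,0]],"spin":[0,0,0,0,0,0,0,0],"gripper":[0,0,0,0,0,0,0,0]}'
python3 -m creep '{"translation":[[-7,-7,0],[-7,-7,0],[-6,-8,0],[-6,-8,0],[-4,-9,0],[-4,-9,0],[-2,-8,0],[-2,-8,0]],"spin":[0,0,0,0,0,0,0,0],"gripper":[0,0,0,0,0,0,0,0]}'
python3 - <<'E'
from h import *
F={c:cams.grab_frame(c) for c in('scene','top')}
for c in F: 
  for l in ('knob_point','hinge_point'):
    print(c,l,*[(np.round(r['centre'],4).tolist(),round(r['confidence'],2)) for r in nets.pinpoint(c,l)])
a=F['scene']['img'][110:270,190:350];b=F['top']['img'][115:235,205:345]
a=cv2.resize(a,(400,400));b=cv2.resize(b,(400,343));b=np.vstack([b,np.zeros((57,400,3),np.uint8)])
cv2.imwrite('pics/push.png',np.hstack([a,b])[:,:,::-1])
E
```

```text
t: 5.35
eef_pos: [0.5671, 0.194, 0.1867]
ee_rot: [-3.141, 0.0, -1.726]
force: [2.3, -0.4, -0.4]
width: 0.0006
gripper_force: 0.6
t: 6.15
eef_pos: [0.5297, 0.1297, 0.1866]
ee_rot: [-3.141, 0.0, -1.726]
force: [0.8, 1.5, -0.1]
width: 0.001
gripper_force: 0.7
scene knob_point ([0.4938, 0.1146, 0.2094], 0.56)
scene hinge_point
top knob_point
top hinge_point
```

View pics/push.png

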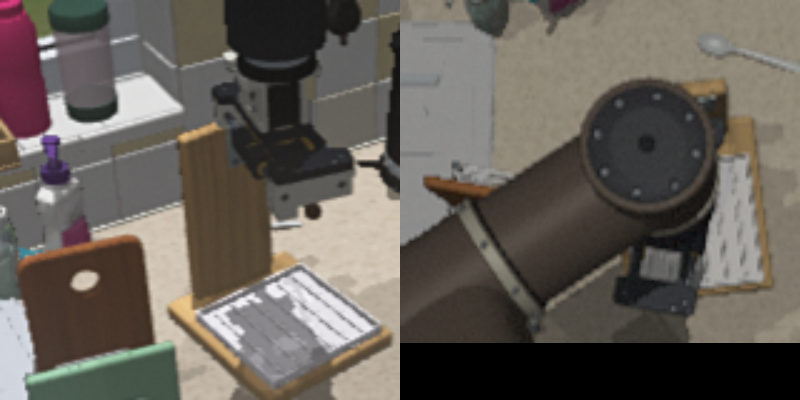

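The scene half (left) shows the knob at (313,212), in front of the fingers, so the arm is following. The boards are untouched. I'll push on to the stop.

```bash
python3 -m creep '{"translation":[[-1,-6,0],[-1,-6,0],[0,-4,0],[0,-3,0]],"spin":[0,0,0,0],"gripper":[0,0,0,0]}'
python3 -m creep '{"translation":[[0,-2,0],[0,-2,0]],"spin":[0,0],"gripper":[0,0]}'
```

```text
t: 6.85
eef_pos: [0.528, 0.1115, 0.1867]
ee_rot: [-3.141, 0.001, -1.726]
force: [0.4, 10.1, 0.4]
width: 0.0004
gripper_force: 5.4
t: 7.05
eef_pos: [0.5282, 0.1108, 0.1867]
ee_rot: [-3.141, 0.007, -1.726]
force: [-4.7, 23.3, 0.4]
width: 0.0002
gripper_force: 12.0
```

```bash
python3 -m creep '{"translation":[[0,10,0],[0,10,0],[0,0,40],[0,0,40],[0,0,40],[-10,-40,0],[-10,-40,0],[-10,-40,0]],"spin":[0,0,0,0,0,0,0,0],"gripper":[0,0,0,0,0,0,0,0]}'
python3 -m creep '{"translation":[[-10,-40,0],[-10,-40,0],[-10,-40,0],[-10,-40,0],[-10,-40,0],[0,0,0],[0,0,0]],"spin":[0,0,0,0,0,0,0],"gripper":[0.5,0.5,0.5,0.5,0.5,0.5,0.5]}'
python3 - <<'E'
from h import *
F={c:cams.grab_frame(c) for c in('scene','top')}
for c in F: 
  for l in ('knob_point','hinge_point','board_hole','board'):
    print(c,l,*[(np.round(r['centre'],4).tolist(),round(r['confidence'],2)) for r in nets.pinpoint(c,l)])
a=F['scene']['img'][150:270,190:350];b=F['top']['img'][135:225,205:345]
a=cv2.resize(a,(400,300),interpolation=cv2.INTER_CUBIC);b=cv2.resize(b,(800,514),interpolation=cv2.INTER_CUBIC)
cv2.imwrite('pics/out.png',b[:,:,::-1]);cv2.imwrite('pics/outs.png',cv2.resize(F['scene']['img'][150:270,190:350],(800,600),interpolation=cv2.INTER_CUBIC)[:,:,::-1])
E
```

```text
t: 7.85
eef_pos: [0.497, 0.0062, 0.3067]
ee_rot: [3.141, -0.001, -1.725]
force: [1.4, -0.3, 0.6]
width: 0.0005
gripper_force: 0.0
t: 8.55
eef_pos: [0.4471, -0.1936, 0.3063]
ee_rot: [3.141, -0.0, -1.729]
force: [-0.3, -0.3, 0.5]
width: 0.0432
gripper_force: 0.0
scene knob_point ([0.4959, 0.0875, 0.2096], 0.53)
scene hinge_point ([0.6355, 0.1074, 0.2057], 0.79)
scene board_hole ([0.5631, 0.3316, 0.1621], 0.73) ([0.3893, -0.0528, 0.1382], 0.59)
scene board ([0.3873, -0.0546, -0.0014], 0.84) ([0.5632, 0.3298, 0.0228], 0.58)
top knob_point ([0.4989, 0.0893, 0.2096], 0.67)
top hinge_point ([0.6337, 0.1039, 0.2035], 0.61)
top board_hole ([0.5637, 0.3275, 0.1596], 0.87)
top board ([0.5582, 0.3315, 0.0212], 0.85)
```

View pics/out.png

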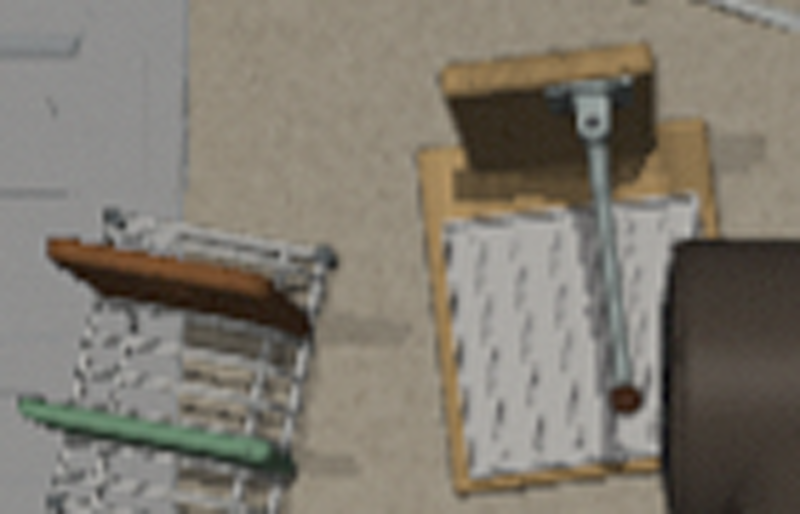

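View pics/outs.png

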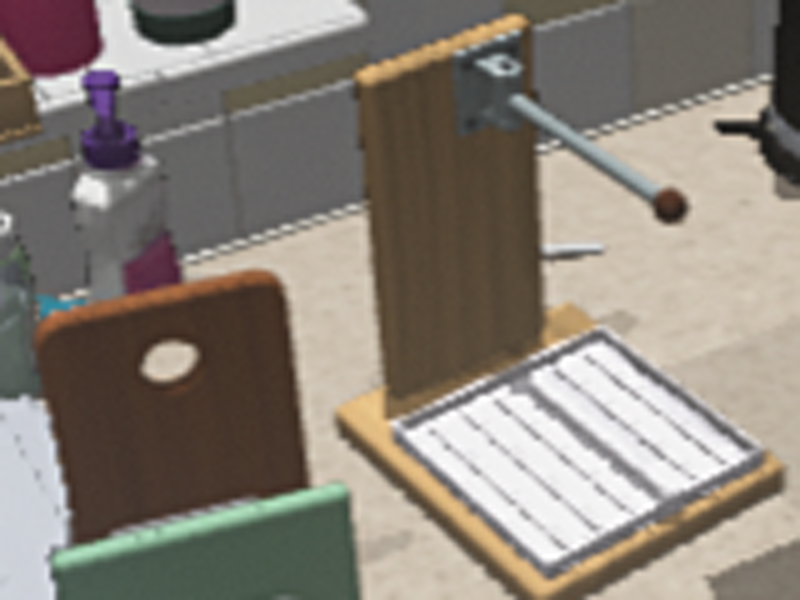

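The top view shows the arm out at hinge (593,120), knob (626,398), and the scene view shows the knob at (670,205). Both boards still stand in the rack. Next I fetch the board.

```bash
python3 -m creep '{"translation":[[10,44,0],[10,44,0],[10,44,0],[10,44,0],[10,44,0],[10,44,0],[10,44,0],[10,44,0]],"spin":[0,0,0,0,0,0,0,0],"gripper":[0.5,0.5,0.5,0.5,0.5,0.5,0.5,0.5]}'
python3 -m creep '{"translation":[[9,43,0],[9,43,0],[9,43,0],[9,43,0],[0,0,0],[0,0,-30],[0,0,-30],[0,0,0]],"spin":[0,0,0,0,0,0,0,0],"gripper":[0.5,0.5,0.5,0.5,0.5,0.5,0.5,0.5]}'
python3 - <<'E'
from h import *
T=cams.grab_frame('top');S=cams.grab_frame('scene')
k=tri([T,S],[np.array([626,398])/5.714+[204.6,134.6],np.array([670,205])/5+[189.6,149.6]])
h=tri([T,S],[np.array([593,120])/5.714+[204.6,134.6],np.array([500,88])/5+[189.6,149.6]])
print(k,h,get_state()['eef_pos'])
E
```

```text
t: 9.85
eef_pos: [0.5277, 0.1615, 0.3068]
ee_rot: [-3.141, 0.0, -1.725]
force: [1.4, -0.8, 0.8]
width: 0.0436
gripper_force: 0.0
t: 10.65
eef_pos: [0.5616, 0.33, 0.242]
ee_rot: [3.136, -0.006, -1.726]
force: [-0.5, 0.2, -1.1]
width: 0.0437
gripper_force: 0.0
[0.49468479 0.08841127 0.20653523] [0.63855642 0.10750282 0.20949266] [0.56392135 0.33104046 0.24706238]
```

```bash
python3 -m creep '{"translation":[[0,0,-21],[0,0,-21],[0,0,-21],[0,0,0]],"spin":[0,0,0,0],"gripper":[0.5,0.5,0.5,0.5]}'
python3 -m creep '{"translation":[[0,0,0],[0,0,0],[0,0,0],[0,0,0],[0,0,0],[0,0,0]],"spin":[0,0,0,0,0,0],"gripper":[0,0,0,0,0,0]}' 35
```

```text
t: 11.15
eef_pos: [0.5633, 0.3308, 0.1829]
ee_rot: [3.14, -0.002, -1.726]
force: [0.3, -0.6, 0.4]
width: 0.0438
gripper_force: 0.0
t: 11.75
eef_pos: [0.564, 0.3315, 0.1843]
ee_rot: [-3.141, 0.001, -1.726]
force: [-1.0, -0.2, 2.5]
width: 0.0116
gripper_force: 35.0
```

```bash
python3 -m creep '{"translation":[[0,0,15],[0,0,20],[0,0,20],[0,0,20],[0,0,20],[0,0,20],[0,0,20],[0,0,0]],"spin":[0,0,0,0,0,0,0,0],"gripper":[0,0,0,0,0,0,0,0]}'
python3 -m creep '{"translation":[[-16,-18,0],[-16,-18,0],[-16,-18,0],[-16,-18,0],[-16,-18,0],[-16,-18,0],[-16,-18,0],[-10,-18,0]],"spin":[0.04,0.04,0.04,0.04,0.04,0.04,0.02,0.02],"gripper":[0,0,0,0,0,0,0,0]}'
```

```text
t: 12.55
eef_pos: [0.5646, 0.3318, 0.3211]
ee_rot: [-3.139, 0.003, -1.726]
force: [1.4, 0.2, -1.3]
width: 0.0114
gripper_force: 35.0
t: 13.35
eef_pos: [0.4401, 0.1862, 0.317]
ee_rot: [3.14, -0.0, -1.445]
force: [0.4, 0.2, -2.4]
width: 0.0118
gripper_force: 35.0
```

```bash
python3 -m creep '{"translation":[[0,-26,0],[0,-26,0],[0,-26,0],[0,-26,0],[0,0,-30],[0,0,-30],[0,0,-26],[0,0,0]],"spin":[0,0,0,0,0,0,0,0],"gripper":[0,0,0,0,0,0,0,0]}'
python3 - <<'E'
from h import *
np.set_printoptions(precision=4,suppress=True)
for i in range(3):
 for c in('scene','top'):
  f=cams.grab_frame(c)
  if i==0: 
    F=f
    if c=='scene': save(f,'ins.png',(270,130,430,250),5)
  for l in ('knob_point','board_hole','hinge_point'):
    print(c,l,*[(np.round(r['centre'],4).tolist(),round(r['confidence'],2)) for r in nets.pinpoint(c,l)])
s=get_state();print(s['eef_pos'],s['ee_rot'])
E
```

```text
t: 14.15
eef_pos: [0.4388, 0.0819, 0.2282]
ee_rot: [3.134, -0.002, -1.447]
force: [0.1, -0.7, -2.2]
width: 0.0118
gripper_force: 35.0
scene knob_point ([0.4985, 0.0903, 0.2114], 0.74)
scene board_hole ([0.4368, 0.082, 0.2048], 0.81) ([0.3889, -0.0546, 0.1366], 0.65)
scene hinge_point ([0.6353, 0.1069, 0.2085], 0.48)
top knob_point
top board_hole ([0.389, -0.0559, 0.1399], 0.75)
top hinge_point ([0.6336, 0.1035, 0.205], 0.57)
scene knob_point ([0.4956, 0.0896, 0.2093], 0.47)
scene board_hole ([0.44, 0.086, 0.2129], 0.98) ([0.3905, -0.0549, 0.1388], 0.95)
scene hinge_point ([0.6053, 0.1206, 0.0026], 0.47) ([0.6344, 0.1067, 0.2067], 0.45)
top knob_point
top board_hole ([0.3877, -0.0577, 0.1385], 0.79)
top hinge_point ([0.4857, 0.3485, 0.0216], 0.66) ([0.6343, 0.1034, 0.2044], 0.44) ([0.6067, 0.119, 0.0012], 0.33)
scene knob_point ([0.4932, 0.0884, 0.2103], 0.68)
scene board_hole ([0.4408, 0.0856, 0.211], 0.88)
scene hinge_point ([0.6378, 0.1067, 0.2054], 0.76)
top knob_point
top board_hole ([0.3869, -0.0585, 0.1377], 0.71)
top hinge_point ([0.6356, 0.1051, 0.2073], 0.48)
[0.4418 0.0833 0.2326] [-3.1416  0.     -1.4458]
```

View pics/ins.png

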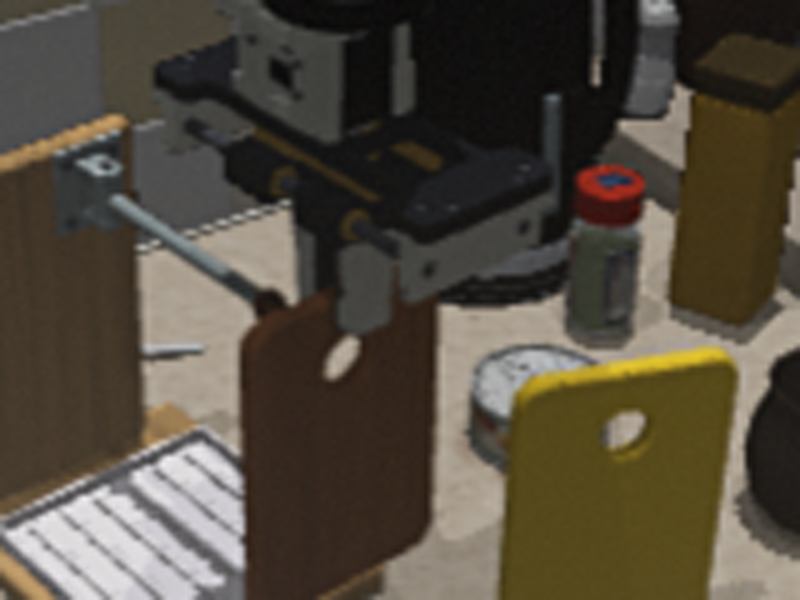

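The hole is at crop (343,356), just right of the knob at (270,300). The board hangs upright below the fingers and there is a clear gap.

Run:
```python
from h import *
np.set_printoptions(precision=4,suppress=True)
S=cams.grab_frame('scene');s=get_state();ps=.122
n=np.array([np.cos(ps),np.sin(ps),0]);l=np.array([-n[1],n[0],0])
tcp=np.array(s['eef_pos']);K=np.array([.6345,.1065,.205])-.141*n
k=onplane(S,np.array([670,205])/5+[189.6,149.6],K,n)
h=onplane(S,np.array([343,356])/5+[269.6,129.6],tcp,n)
print(tcp,k,h,'hole minus knob lateral,z',(h-k)@l,(h-k)[2],'hole-tcp lat',(h-tcp)@l,(h-tcp)[2])
# refine hole: light blob centroid
im=S['img'][130:250,270:430].astype(int);
import cv2
roi=S['img'][192:211,330:347].sum(2);print(roi[:, ::1])
```

```text
[0.4417 0.0833 0.2326] [0.4947 0.0881 0.2064] [0.4423 0.0786 0.2024] hole minus knob lateral,z -0.0030269906978694578 -0.003976581278365088 hole-tcp lat -0.004787103689776642 -0.03016103561991318
[[108 107 113 112 105  96 137 200 202 198 202 204 207 205 208 198 155]
 [111 110 113 107 109 100 118 174 193 195 205 206 210 197 174 134 114]
 [109 108 111 114 107 106  94 121 180 203 195 182 149 135 114 110 102]
 [106 108 111 111 104  94 101 195 337 345 206 114 104 109 105 107 105]
 [110 114 109 109 100 108 203 375 492 461 307 120 107 111 106 109 109]
 [111 113 108 100 107 230 414 494 504 467 307 116 103 109 109 107 103]
 [113 106 108 100 193 362 474 493 503 420 194 104 108 115 107 107 107]
 [115 107  99 118 308 482 490 496 500 394 139 101 116 114 108 110 107]
 [112 107 100 151 361 515 506 502 420 215 104 113 122 116 110 108 112]
 [113 104 111 249 434 506 495 431 263 116 102 114 120 115 115 107 108]
 [110 104 114 258 446 502 433 266 132 103 113 125 120 113 110 112 106]
 [114 111 113 204 348 384 266 134 100 109 123 120 121 117 106 112 110]
 [111 111 107 119 155 156 122 101 110 114 119 116 115 117 111 114 114]
 [113 119 115 114 106 105 105 111 122 115 117 116 115 116 110 110 113]
 [115 112 114 113 116 109 110 116 115 116 116 111 119 112 107 117 108]
 [115 114 117 119 115 114 113 115 114 115 118 118 118 112 113 111 115]
 [113 113 121 118 115 113 118 117 111 114 117 117 120 121 116 116 116]
 [114 116 120 119 121 116 115 113 115 115 114 124 117 117 114 113 113]
 [114 116 122 119 116 113 114 119 118 114 117 119 121 116 110 111 119]]
```

```bash
cat > fit.py <<'E'
from h import *
from scipy.optimize import minimize
np.set_printoptions(precision=4,suppress=True)
S=cams.grab_frame('scene');tcp=np.array(get_state()['eef_pos'])
bw=np.array(get_state()['ee_rot'])[2]+1.5708
n=np.array([np.cos(bw),np.sin(bw),0]);l=np.array([-n[1],n[0],0])
y0,y1,x0,x1=196,207,330,347;k=16
I=np.clip((S['img'][y0:y1,x0:x1].sum(2)-110)/390.,0,1)
a=np.linspace(0,2*np.pi,60,endpoint=False)
def model(p):
    m=np.ones(((y1-y0)*k,(x1-x0)*k),np.uint8)
    for d in(-.006,.006):
        P=tcp+d*n+np.outer(p[0]+.014*np.cos(a),l)+np.outer(p[1]+.014*np.sin(a),[0,0,1])
        q=(proj(S,P)-[x0-.5,y0-.5])*k
        t=np.zeros_like(m);cv2.fillPoly(t,[np.int32(q.round())],1);m&=t
    return cv2.resize(m.astype(np.float32),(x1-x0,y1-y0),interpolation=cv2.INTER_AREA)
c=lambda p:((model(p)-I)**2).sum()
best=min((c((u,v)),u,v) for u in np.arange(-.010,.0101,.0005) for v in np.arange(-.034,-.016,.0005))
print(tcp,bw,best)
print((model(best[1:])*9).round().astype(int));print((I*9).round().astype(int))
E
python3 fit.py
```

```text
[0.4417 0.0833 0.2325] 0.12503465123921376 (np.float64(51.25591624042379), np.float64(0.0010000000000000096), np.float64(-0.022999999999999993))
[[0 0 0 0 0 0 0 3 8 7 0 0 0 0 0 0 0]
 [0 0 0 0 0 0 4 9 9 6 0 0 0 0 0 0 0]
 [0 0 0 0 0 2 9 9 9 4 0 0 0 0 0 0 0]
 [0 0 0 0 0 8 9 9 9 1 0 0 0 0 0 0 0]
 [0 0 0 0 4 9 9 9 4 0 0 0 0 0 0 0 0]
 [0 0 0 0 7 9 9 7 0 0 0 0 0 0 0 0 0]
 [0 0 0 0 8 9 6 0 0 0 0 0 0 0 0 0 0]
 [0 0 0 0 6 3 0 0 0 0 0 0 0 0 0 0 0]
 [0 0 0 0 0 0 0 0 0 0 0 0 0 0 0 0 0]
 [0 0 0 0 0 0 0 0 0 0 0 0 0 0 0 0 0]
 [0 0 0 0 0 0 0 0 0 0 0 0 0 0 0 0 0]]
[[0 0 9 9 9 0 2 6 9 8 5 0 9 9 9 9 9]
 [0 9 9 9 0 3 7 9 9 8 5 0 9 0 0 9 9]
 [0 0 9 9 2 6 8 9 9 7 2 9 0 0 9 0 0]
 [0 0 9 0 5 9 9 9 9 7 1 9 0 0 0 9 9]
 [9 9 9 1 6 9 9 9 7 2 9 9 0 0 9 0 0]
 [0 9 0 3 8 9 9 7 4 0 9 0 0 0 0 9 9]
 [0 9 0 3 8 9 8 4 0 9 0 0 0 0 9 9 9]
 [9 9 9 2 6 6 4 0 9 0 0 0 0 0 0 0 0]
 [0 0 9 0 1 1 0 9 0 0 0 0 0 0 0 0 0]
 [0 0 9 0 9 9 9 9 0 0 0 0 0 0 0 0 0]
 [0 0 0 0 0 0 0 0 0 0 0 0 0 0 0 0 0]]
```

The fit and the networks agree: the hole is about 1 mm left of the TCP and 23 mm below it. I trim by -2 mm in y and -3 mm in z, then start threading.

```bash
sed -i "s/.sum(2)-110/.sum(2).astype(float)-110/" fit.py; python3 fit.py | head -1
python3 -m creep '{"translation":[[0,-2,-3],[8,1,0],[8,1,0],[8,1,0],[8,1,0],[4,0.5,0],[0,0,0]],"spin":[0,0,0,0,0,0,0],"gripper":[0,0,0,0,0,0,0]}'
python3 -m creep '{"translation":[[4,0.5,0],[4,0.5,0],[4,0.5,0]],"spin":[0,0,0],"gripper":[0,0,0]}'
```

```text
[0.4417 0.0833 0.2326] 0.12498419776664171 (np.float64(3.2581833040236168), np.float64(0.0005000000000000091), np.float64(-0.022999999999999993))
t: 16.2
eef_pos: [0.4783, 0.0859, 0.2292]
ee_rot: [3.141, -0.0, -1.446]
force: [0.4, -0.4, -2.8]
width: 0.0121
gripper_force: 35.0
t: 16.5
eef_pos: [0.49, 0.0874, 0.2297]
ee_rot: [-3.141, 0.0, -1.446]
force: [0.5, -0.7, -3.0]
width: 0.012
gripper_force: 35.0
```

```bash
python3 -m creep '{"translation":[[4,0.5,0],[4,0.5,0],[4,0.5,0],[4,0.5,0]],"spin":[0,0,0,0],"gripper":[0,0,0,0]}'
python3 - <<'E'
from h import *
S=cams.grab_frame('scene');save(S,'thr.png',(270,130,400,230),6)
E
```

```text
t: 16.9
eef_pos: [0.5061, 0.0894, 0.2295]
ee_rot: [3.142, -0.0, -1.446]
force: [-0.4, -0.4, -3.0]
width: 0.0115
gripper_force: 35.0
```

View pics/thr.png

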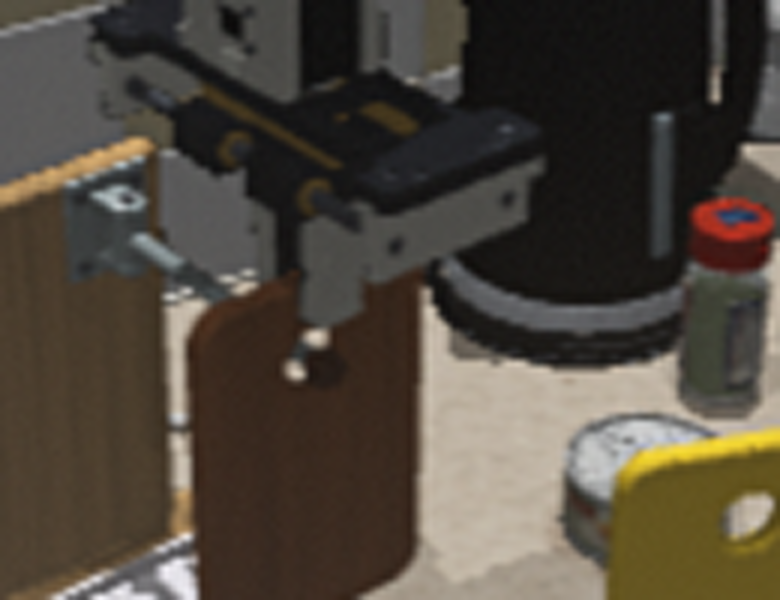

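The knob shows through the hole at (325,368) with the bar behind it, and light shows on both sides, so the board is threaded. I continue to mid-arm, about 45 mm more, then lower it.

```bash
python3 -m creep '{"translation":[[5,0.6,0],[8,1,0],[8,1,0],[8,1,0],[8,1,0],[5,0.6,0],[0,0,0]],"spin":[0,0,0,0,0,0,0],"gripper":[0,0,0,0,0,0,0]}'
python3 -m creep '{"translation":[[0,0,-2],[0,0,-2],[0,0,-1],[0,0,0],[0,0,0]],"spin":[0,0,0,0,0],"gripper":[0,0,0,0,0]}'
```

```text
t: 17.65
eef_pos: [0.5484, 0.0946, 0.2292]
ee_rot: [3.141, -0.0, -1.446]
force: [-0.2, -0.0, -2.3]
width: 0.0115
gripper_force: 35.0
t: 18.15
eef_pos: [0.5477, 0.0946, 0.2247]
ee_rot: [-3.141, 0.0, -1.446]
force: [-0.1, 0.9, -2.5]
width: 0.0121
gripper_force: 35.0
```

```bash
python3 -m creep '{"translation":[[0,0,-1],[0,0,-1],[0,0,0],[0,0,0]],"spin":[0,0,0,0],"gripper":[0,0,0,0]}'
python3 -m creep '{"translation":[[0,0,-1],[0,0,-1],[0,0,0],[0,0,0]],"spin":[0,0,0,0],"gripper":[0,0,0,0]}'
```

```text
t: 18.55
eef_pos: [0.5477, 0.0945, 0.2225]
ee_rot: [3.142, -0.0, -1.446]
force: [0.9, -1.0, -1.5]
width: 0.0117
gripper_force: 35.0
t: 18.95
eef_pos: [0.5477, 0.0945, 0.2205]
ee_rot: [3.142, -0.0, -1.446]
force: [0.5, -0.2, -2.6]
width: 0.0116
gripper_force: 35.0
```

```bash
python3 -m creep '{"translation":[[0,0,-1],[0,0,0],[0,0,0]],"spin":[0,0,0],"gripper":[0,0,0]}'
python3 -m creep '{"translation":[[0,0,-1],[0,0,0],[0,0,0]],"spin":[0,0,0],"gripper":[0,0,0]}'
```

```text
t: 19.25
eef_pos: [0.5477, 0.0945, 0.2195]
ee_rot: [3.142, -0.0, -1.446]
force: [-0.7, -0.5, -1.7]
width: 0.0116
gripper_force: 35.0
t: 19.55
eef_pos: [0.5479, 0.0945, 0.2191]
ee_rot: [-3.141, 0.0, -1.446]
force: [-2.5, -0.5, 3.8]
width: 0.0116
gripper_force: 35.0
```

```bash
python3 -m creep '{"translation":[[0,0,0],[0,0,0],[0,0,0],[0,0,0],[0,0,0]],"spin":[0,0,0,0,0],"gripper":[0.15,0.2,0.25,0.3,0.35]}' 10
python3 -m creep '{"translation":[[0,0,10],[0,0,15],[0,0,25],[0,0,30],[0,0,30],[0,-30,20],[-10,-40,0],[-10,-40,0]],"spin":[0,0,0,0,0,0,0,0],"gripper":[0.35,0.35,0.35,0.35,0.35,0.35,0.35,0.35]}'
python3 -m creep '{"translation":[[-10,-40,0],[-10,-40,0],[-10,-40,0],[-10,-40,0],[-10,-40,0],[0,0,0],[0,0,0],[0,0,0]],"spin":[0,0,0,0,0,0,0,0],"gripper":[0.35,0.35,0.35,0.35,0.35,0.35,0.35,0.35]}'
python3 - <<'E'
from h import *
for c in('scene','top'):
  f=cams.grab_frame(c)
  if c=='scene': save(f,'end.png',(190,130,400,270),3.7)
  for l in ('knob_point','board_hole','board','green_board','hinge_point'):
    print(c,l,*[(np.round(r['centre'],4).tolist(),round(r['confidence'],2)) for r in nets.pinpoint(c,l)])
E
```

```text
t: 20.05
eef_pos: [0.5478, 0.0945, 0.2185]
ee_rot: [3.142, -0.0, -1.446]
force: [-0.3, 0.7, -0.8]
width: 0.0286
gripper_force: 0.0
t: 20.85
eef_pos: [0.5277, -0.0162, 0.3501]
ee_rot: [-3.14, 0.0, -1.444]
force: [1.1, -0.4, -1.4]
width: 0.0306
gripper_force: 0.0
t: 21.65
eef_pos: [0.4779, -0.2151, 0.349]
ee_rot: [-3.141, 0.0, -1.446]
force: [-0.0, 0.2, -0.1]
width: 0.0309
gripper_force: 0.0
scene knob_point ([0.4961, 0.0875, 0.2092], 0.74)
scene board_hole ([0.387, -0.0562, 0.1396], 0.86) ([0.5488, 0.0939, 0.1998], 0.62)
scene board ([0.5499, -0.1415, 0.001], 0.64) ([0.3885, -0.054, 0.0007], 0.57)
scene green_board ([0.4907, 0.3492, 0.0187], 0.95) ([0.5483, 0.094, 0.0586], 0.65)
scene hinge_point ([0.635, 0.1084, 0.2059], 0.51)
top knob_point ([0.4965, 0.0847, 0.2047], 0.59)
top board_hole ([0.549, 0.094, 0.1915], 0.63)
top board ([0.5455, 0.0916, 0.0546], 0.67)
top green_board
top hinge_point ([0.6355, 0.1034, 0.2066], 0.58) ([0.523, 0.3422, -0.0023], 0.3)
```

View pics/end.png

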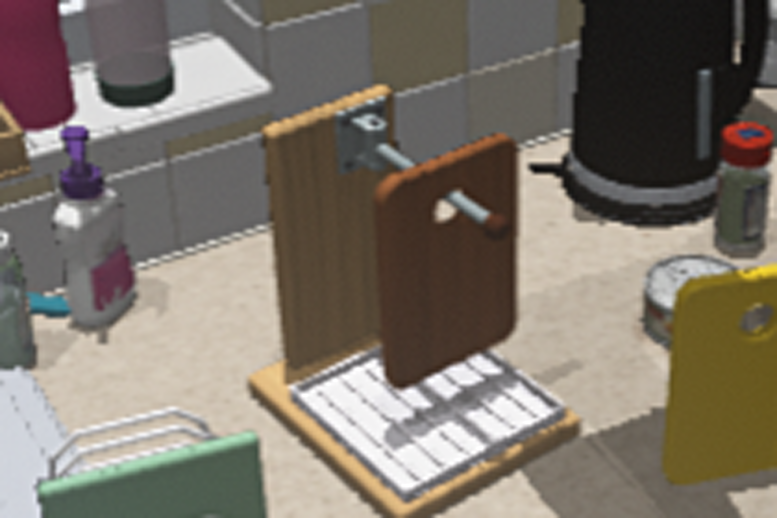

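The board hangs on the bar by its hole at (447,208), with the knob in front at (495,222). The arm is out, the green board is in the rack, and the robot is clear.

```bash
python3 -m creep '{"translation":[[0,0,0],[0,0,0],[0,0,0],[0,0,0],[0,0,0],[0,0,0],[0,0,0],[0,0,0]],"spin":[0,0,0,0,0,0,0,0],"gripper":[0.35,0.35,0.35,0.35,0.35,0.35,0.35,0.35]}'
python3 -c "
from station import arm
print(arm.job_done())"
```

```text
t: 23.05
eef_pos: [0.4777, -0.2155, 0.3486]
ee_rot: [-3.142, -0.0, -1.446]
force: [-0.4, -0.0, -0.1]
width: 0.0304
gripper_force: 0.0
the job is handed in; nothing more can be done
None
```

The arm is swung out to its stop, the brown board hangs by its hole behind the knob, and the green board is still in the rack. I handed the job in at about 23 s; no verdict came back.

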